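# Slide the full tube rack home into the scanner dock

## Robot

A 6-joint arm with a two-finger parallel gripper is mounted at the origin on the work surface. World frame = base frame: x ahead of the robot, y to its left, z up, the work surface at z = 0. Lengths are in m, angles in rad, forces in N, time in s.
With the tool pointing down it reaches from about 0.325 to 0.775 m from the base axis. Payload 5.5 kg.
Tool frame: the origin (TCP) lies between the finger pads; the fingertips stand 8 mm ahead of it and the grasp point (between the pads) lies 11 mm behind it (tcp_to_tips is the distance from the TCP to the fingertips, in m); z points along the fingers, y is the direction in which the jaws open and shut (so a half turn about z gives the same grasp; the last joint's range is limited). The gripper opens to 88 mm and grips with 3 to 60 N. Pads are 20 mm wide; open, the fingers measure 115 mm over their backs; the gripper's body (75 mm by 178 mm) begins 61 mm behind the grasp point.
Start: joints at [-1.218, 0.091, 1.231, -0, 1.82, -0.057], TCP at [0.239, -0.55, 0.231] pointing down, gripper open.
Joint ranges: [-2.87, 2.87], [-0.86, 2.18], [0.17, 2.46], [-1.51, 4.65], [0.06, 2.69], [-2.65, 2.65]. Speed limits (rad/s): [2.57, 2.57, 3.01, 3.14, 3.14, 3.14].

## Interface

Orientations are given as a unit quaternion [w, x, y, z].
In Python, from bench import * gives the robot as it stands. Calls block until the motion is done:
- move_to(position, orientation): joint-space move of the TCP to a pose.
- move_l(position, speed=0.15, orientation=None): straight line of the TCP; orientation=None keeps the orientation; speed is the mean speed in m/s.
- movej(angles): joint-space move.
- gripper_open() and close(): open the fingers fully, or close them until they stop; the grip force is fixed at half the most.
- hold(seconds).
- inverse_kinematics(position, orientation): joint angles nearest the present ones, or None.
- state(): the state.
- get_image(name): name is "scene" or "top"; returns a dict with "frame" (384x512x3 uint8, blue, green, red), "depth" (384x512 float32, m along the optical axis (not along the pixel's ray), 0 where there is no reading), "camera_matrix" (3x3 intrinsics, pixels), "k1" (the pictures are not rectified: a ray, as slopes to the right and down, at radius r is drawn at 1 + k1 r^2 times it, then the intrinsics apply), "view" (4x4, takes a point from world to camera coordinates). Camera axes: x right, y up, looking along -z (the intrinsics and any distortion apply to the point x, -y, -z); pixel columns grow to the right and rows downward; lengths in m; the calibration is good to about 2 mm. A picture is of the moment at which its call begins.
A pose or a line that the arm cannot do raises IKError and nothing moves.
- job_done(): hands the job in, once; it reports no verdict.
The state is a dict: "time": time; "joint_pos": joint angles; "dq": joint speeds; "joint_torque": joint torques, N m; "ee_pos": TCP position; "ee_rot": TCP orientation; "ft_force": force on the tool from outside, world axes, zero at the start; "moment": the same for the moment, N m; "finger_gap": finger opening in m.
Only numpy, scipy, OpenCV 4.12 (cv2) and the standard library are available. Lean on these libraries where they do the work, as an engineer would, in place of code of your own. Each camera call takes 0.05 s, during which the arm holds its last target.

## Task

Slide the loaded tube rack along the bench into the scanner's dock until it sits squarely between the guides, fully home against the back stop, and then draw the hand back clear of it. It is heavy and top-heavy: push it only on its dark base tray with the fingers, not on the wire frame or the tubes, so that it slides and never tips or lifts off the bench. Leave the bottle, the jar and the purple block where they stand.

Things in the scene. Friction and masses are not known exactly. Their poses are not given: they have to be found in the camera images.
- rack: Loaded tube rack, about 0.85 kg, centre of mass about 45 mm up, slides at 4-15 N. Origin: centre of its underside; x across its short side, towards the dock; y along its long side; z up. Base tray: solid navy box 80 (x) by 150 (y) by 34 mm high, its push face at x = -40 mm. On it, an orange wire frame (to 80 mm) and ten capped tubes (to 110 mm). Starts 150-200 mm short of home, off line, turned.
- rack_top: The wire frame with the tubes, rigidly fixed on the rack's base tray (same origin and axes as the rack): not to be pushed. It occupies 54 (x) by 141 mm (y), from 34 to 110 mm above the bench, so it stands 13 mm back from the push face.
- dock: Fixed scanner dock. Origin: on the bench, where the rack's origin lies when home; +x points into the dock, as the rack's x must. Back stop face at x = 40 mm (45 mm high), white housing 60 mm high behind it to x = 127. Two guides 30 mm high, 158 mm apart (4 mm play each side of the rack), from x = 40 to -20 mm, then flaring at 36 degrees to x = -54 mm, about 207 mm apart there.
- bottle: Bystander: amber bottle, diameter 54 mm, 125 mm high, origin at the centre of its underside; must not be moved.
- jar: Bystander: white jar with yellow cap, diameter 60 mm, 80 mm high, origin at the centre of its underside; must not be moved.
- block: Bystander: purple tube block 80 (x) by 120 (y) by 45 mm high, origin at the centre of its underside; must not be moved.
There are look-alikes about, which are no part of the job. What is shaped like the rack but green is not meant.

How it is judged:
At the end, for the whole second after the job is handed in: The rack stands flat and at rest in the dock: within 6 mm of the back stop, within 8 mm of the dock's middle line, and square to it within 0.06 rad (3.4 degrees) (x of rack in the frame of dock between -0.006 and 0.004 m and y of rack in the frame of dock between -0.008 and 0.008 m and angle between the x axis of rack and the x axis of dock, either way round below 0.06 rad and angle between rack's own z axis and vertical below 0.04 rad and height (world z) of rack below 0.004 m and linear speed of rack below 0.01 m/s); the robot touches nothing.
It fails at once if the rack tipped (leaned more than 0.13 rad) (angle between rack's own z axis and vertical above 0.13 rad).
It fails at once if the rack was lifted off the bench (height (world z) of rack above 0.01 m).
It fails at once if the fingers or arm pushed on the wire frame or tubes (more than 3 N) (contact force between any of the fingers, the arm and rack_top above 3 N).
It fails at once if a bystander was moved more than 15 mm or tipped (distance of any of bottle, jar, block from where it was at the start of the episode above 0.015 m or angle between any of bottle, jar, block's own z axis and vertical above 0.2 rad).
It also fails if it takes over 48 s, if anything falls off the work surface, if the arm or the gripper's body presses on something with over 40 N, if the wrist force passes 120 N, or if a joint passes its speed limit or range.

## Working session

There is one attempt and no reset: what is moved stays moved. The work goes in short steps, each a Python script; the robot and the scene stay as the last script left them, time stands still between calls to the robot, and variables do not carry over. Pictures are saved under pics/ and viewed, and the job is handed in when it is done.

```bash
ls; mkdir -p pics; python3 - <<'E'
from bench import *
import cv2,numpy as np,pickle
d={}
for n in("scene","top"):
    g=get_image(n);d[n]=g
    cv2.imwrite(f"pics/{n}0.png",g["frame"])
    print(n,g["camera_matrix"],g["k1"],g["view"],g["depth"].min(),g["depth"].max())
pickle.dump(d,open("im0.pkl","wb"))
s=state();print(s)
E
```

```text
pics
scene [[394.76797526   0.         253.24391776]
 [  0.         394.76797526 193.41943881]
 [  0.           0.           1.        ]] -0.04268227167591512 [[-0.55391963  0.8325499  -0.00580642  0.24054005]
 [-0.69416631 -0.45797599  0.55532974  0.39161663]
 [ 0.45968052  0.31163866  0.83160998 -1.28881561]
 [ 0.          0.          0.          1.        ]] 0.0 2.9020886
top [[377.36105774   0.         250.7258035 ]
 [  0.         377.36105774 191.3313642 ]
 [  0.           0.           1.        ]] -0.03167355994564774 [[-0.00942806 -0.99994457  0.00468673  0.11313688]
 [ 0.99795664 -0.0091129   0.06324153 -0.55569222]
 [-0.06319532  0.0052734   0.99798725 -0.92039074]
 [ 0.          0.          0.          1.        ]] 0.0 1.7847204
{'time': 0.1, 'joint_pos': array([-1.21777091e+00,  9.17814421e-02,  1.23171952e+00,  1.00453715e-05,
        1.81978883e+00, -5.66821721e-02]), 'dq': array([ 1.27800347e-03, -1.83422716e-03, -3.95629606e-03,  1.32887013e-03,
       -4.05351596e-05,  3.51543681e-04]), 'joint_torque': array([ 3.78927376e-03, -4.47857273e+01, -4.07569778e+01,  7.01060216e-02,
        2.84794247e-02, -8.63615082e-05]), 'ee_pos': array([ 0.23893415, -0.55011562,  0.22964715]), 'ee_rot': array([-8.39989336e-04,  9.79090133e-01,  2.03425148e-01, -1.20458723e-04]), 'ft_force': array([-0.20192206,  0.62548633, -0.09360959]), 'moment': array([0.02264138, 0.00017939, 0.0059444 ]), 'finger_gap': 0.08799241617885767}
```

View pics/scene0.png

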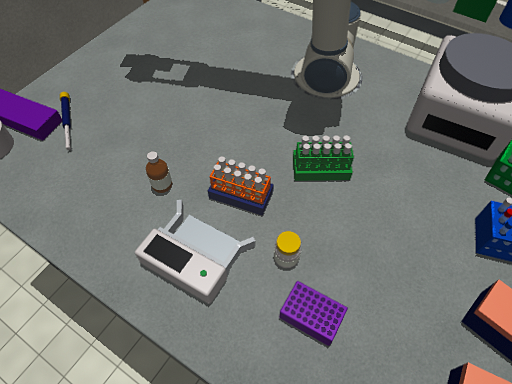

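View pics/top0.png

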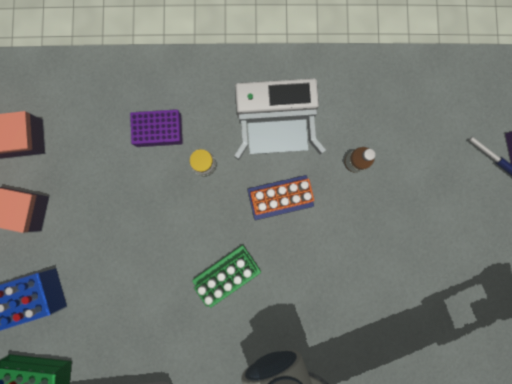

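The top view shows two racks. The one at (281,197), with a navy tray and orange frame, fits the description. The one at (227,275) is the green look-alike, and a blue box stands at (25,300). The dock is at (278,120), its mouth facing the robot. Next I'll take an enlarged crop and measure.

```bash
cat > h.py <<'E'
import numpy as np,cv2
def rays(g,uv):
    uv=np.asarray(uv,float).reshape(-1,2);K=g["camera_matrix"];k=g["k1"]
    d=(uv-[K[0,2],K[1,2]])/[K[0,0],K[1,1]]
    s=d.copy()
    for _ in range(20): s=d/(1+k*(s**2).sum(1,keepdims=True))
    V=np.asarray(g["view"]);R=V[:3,:3];c=-R.T@V[:3,3]
    return c,np.c_[s[:,0],-s[:,1],-np.ones(len(s))]@R
def onplane(g,uv,z):
    c,r=rays(g,uv);return c+r*((z-c[2])/r[:,2])[:,None]
def cloud(g):
    h,w=g["depth"].shape
    uv=np.stack(np.meshgrid(np.arange(w),np.arange(h)),-1).reshape(-1,2)
    c,r=rays(g,uv)
    P=(c+r*g["depth"].reshape(-1,1)).reshape(h,w,3);P[g["depth"]==0]=np.nan
    return P
def hsv(g): return cv2.cvtColor(g["frame"],cv2.COLOR_BGR2HSV)
E
python3 - <<'E'
from h import *
import pickle
d=pickle.load(open("im0.pkl","rb"));g=d["top"];P=cloud(g)
H=hsv(g)
for u,v in [(281,197),(250,215),(312,206),(275,97),(278,135),(278,113),(243,130),(201,160),(365,157),(155,128),(227,275),(320,250)]:
    print((u,v),P[v,u].round(3),H[v,u])
c=cv2.resize(g["frame"][60:240,120:400],None,fx=2.8,fy=2.8,interpolation=cv2.INTER_CUBIC);cv2.imwrite("pics/crop0.png",c)
E
```

```text
(281, 197) [0.539 0.038 0.078] [ 11 154 147]
(250, 215) [0.498 0.11  0.002] [ 60  10 125]
(312, 206) [ 0.518 -0.041  0.032] [114  61 113]
(275, 97) [0.78  0.048 0.065] [60  5 54]
(278, 135) [ 0.702  0.037 -0.001] [ 90  11 188]
(278, 113) [0.747 0.04  0.045] [ 90   7 176]
(243, 130) [0.708 0.126 0.031] [ 78   7 180]
(201, 160) [0.627 0.223 0.082] [ 24 170 195]
(365, 157) [ 0.624 -0.146  0.125] [ 24   8 154]
(155, 128) [0.712 0.34  0.045] [139 154 131]
(227, 275) [0.355 0.167 0.037] [ 65 107  88]
(320, 250) [ 0.408 -0.065 -0.002] [ 60  12 126]
```

View pics/crop0.png

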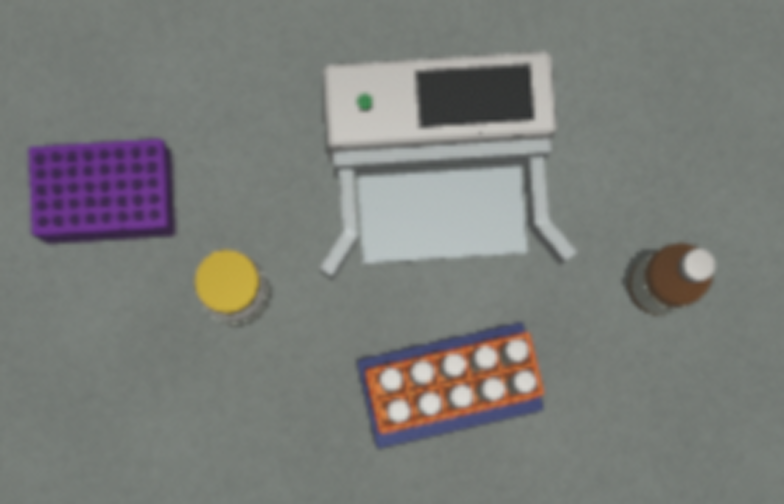

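```bash
cat >> h.py <<'E'
def rack_pose(g,dax=None):
    H=hsv(g);P=cloud(g)
    m=cv2.inRange(H,(105,75,40),(130,255,255))
    X=onplane(g,np.stack(np.meshgrid(np.arange(512),np.arange(384)),-1).reshape(-1,2),.034).reshape(384,512,3)
    roi=(X[...,0]>.4)&(X[...,0]<.85)&(abs(X[...,1]-.04)<.16)
    z=P[...,2]
    m=((m>0)&roi&(z>.024)&(z<.045)).astype(np.uint8)
    n,l,s,_=cv2.connectedComponentsWithStats(m)
    m=np.isin(l,[i for i in range(1,n) if s[i,4]>8])
    pts=X[m][:,:2].astype(np.float32)
    c,(a,b),th=cv2.minAreaRect(pts*1000)
    th=np.radians(th)
    # x axis = short side, pointing +x
    if a>b: th+=np.pi/2; a,b=b,a
    ang=(th+np.pi/2)%np.pi-np.pi/2
    return np.array(c)/1000,ang,(a,b),m
E
python3 - <<'E'
from h import *
import pickle
d=pickle.load(open("im0.pkl","rb"));g=d["top"];P=cloud(g);H=hsv(g)
c,a,s,m=rack_pose(g);print("rack",c,np.degrees(a),s,m.sum())
X=P[...,0];Y=P[...,1];Z=P[...,2]
roi=(X>.6)&(X<.9)&(abs(Y-.04)<.16)
def rect(m):
    q=P[m][:,:2].astype(np.float32)*1000
    return cv2.minAreaRect(q),m.sum()
hou=roi&(Z>.052)&(X>.72); print("housing",rect(hou),np.nanmedian(Z[hou]))
st=roi&(Z>.040)&(Z<.05); print("stop",rect(st))
gd=roi&(Z>.022)&(Z<.036)
n,l,ss,_=cv2.connectedComponentsWithStats(gd.astype(np.uint8))
for i in range(1,n):
    if ss[i,4]>15:
        mm=l==i;print("comp",ss[i],P[mm].min(0).round(3),P[mm].max(0).round(3))
        Q=P[mm]
        for x in np.arange(.63,.76,.01):
            k=abs(Q[:,0]-x)<.005
            if k.any(): print("  ",round(x,3),Q[k,1].min().round(4),Q[k,1].max().round(4))
pl=roi&(Z<.006)&(H[...,2]>165); print("plate",rect(pl),P[pl].mean(0))
m8=np.zeros((384,512,3),np.uint8);m8[m]=255;m8[hou]=(255,0,0);m8[st]=(0,255,0);m8[gd]=(0,0,255);m8[pl]=(0,255,255)
cv2.imwrite("pics/mask0.png",cv2.resize(m8[60:240,120:400],None,fx=2.8,fy=2.8,interpolation=0))
E
```

```text
rack [0.54092926 0.03679323] 12.57359504699707 (76.9334716796875, 145.5724639892578) 341
housing (((787.684326171875, 43.300193786621094), (76.5780029296875, 200.5635986328125), 3.2284905910491943), np.int64(2497)) 0.06018794140844397
stop (((721.7334594726562, 89.24098205566406), (91.29664611816406, 292.50408935546875), 27.09041976928711), np.int64(465))
comp [234 115  91  44 517] [ 0.639 -0.075  0.022] [0.744 0.149 0.036]
   0.64 0.1361 0.1487
   0.65 -0.0718 0.146
   0.66 -0.0748 0.1411
   0.67 -0.0699 0.1335
   0.68 -0.0596 0.1285
   0.69 -0.0559 0.1284
   0.7 -0.0528 0.1283
   0.71 -0.0507 0.1283
   0.72 -0.0511 0.1306
   0.73 -0.0511 0.1357
   0.74 -0.052 0.1006
plate (((698.1666870117188, 38.18070602416992), (78.86454010009766, 148.94107055664062), 3.3677027225494385), np.int64(1746)) [6.98044940e-01 3.84965093e-02 3.60181645e-04]
```

View pics/mask0.png

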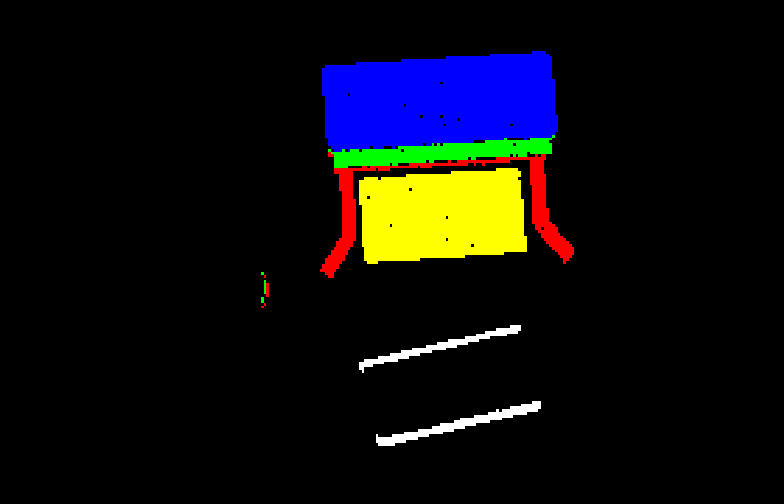

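Checks: tray 77×146 mm (80×150 given). The dock plate (79×149 mm) and the housing give the same dock origin to about 1 mm, and the height readings are right. I'll push with two open fingers spread on the tray face, with the hand tilted back so its body clears the 110 mm tubes. Before moving I'll check IK and the clearance to everything nearby, including the green look-alike.

```bash
cat >> h.py <<'E'
from scipy.spatial.transform import Rotation as Ro
DO=np.array([.6985,.0383]);DY=np.radians(3.3);T=np.radians(28);TIPZ=.010
def todock(c,a):
    d=np.asarray(c)-DO;C,S=np.cos(DY),np.sin(DY)
    return np.array([C*d[0]+S*d[1],-S*d[0]+C*d[1],a-DY])
def hand(x,y,yaw,gap=0,dz=0,lat=0,Tt=T):
    """TCP pose so the finger front edge is 'gap' short of push face of rack at dock-frame (x,y,yaw)"""
    a=yaw+DY;C,S=np.cos(DY),np.sin(DY)
    c=DO+[C*x-S*y,S*x+C*y]
    f=np.array([np.cos(a),np.sin(a),0]);l=np.array([-f[1],f[0],0]);u=np.array([0,0,1.])
    xt=f*np.cos(Tt)+u*np.sin(Tt);zt=f*np.sin(Tt)-u*np.cos(Tt)
    R=np.c_[xt,-l,zt]
    tip=np.r_[c,0]+f*(-.040-gap-.010*np.cos(Tt))+l*lat+u*(TIPZ+dz)
    q=Ro.from_matrix(R).as_quat()
    return tip-.008*zt,np.r_[q[3],q[:3]],R
E
python3 - <<'E'
from h import *
from bench import *
import pickle
d=pickle.load(open("im0.pkl","rb"));g=d["top"];P=cloud(g);H=hsv(g)
c,a,s,m=rack_pose(g);r=todock(c,a);print("rack in dock",r.round(4),np.degrees(r[2]))
pts=[]
for n in d:
    p=cloud(d[n]).reshape(-1,3);h=hsv(d[n]).reshape(-1,3)
    k=(p[:,2]>.015)&(p[:,2]<.14)&(p[:,0]>.25)&(p[:,0]<.9)&(abs(p[:,1]-.05)<.4)
    pts.append(p[k])
p=np.vstack(pts)
gr=p[(p[:,0]<.45)&(p[:,1]>.05)];print("green",gr.min(0),gr.max(0))
for nm,q in(("jar",p[(abs(p[:,0]-.62)<.05)&(abs(p[:,1]-.22)<.05)]),("bot",p[(abs(p[:,0]-.62)<.06)&(p[:,1]<-.08)])): print(nm,q.min(0).round(3),q.max(0).round(3))
A=[(*r,.06,.12),(*r,.03,0),(*r,0,0),(-.10,.009,-.1,0,0),(-.035,.003,-.09,0,0),(0,0,0,0,0),(0,0,0,.06,0)]
for w in A:
  for lat in (0,-.015):
    t,q,R=hand(*w[:3],gap=w[3],dz=w[4],lat=lat)
    L=(p-t)@R   # tool coords
    body=(abs(L[:,0])<.0375+.01)&(abs(L[:,1])<.089+.01)&(L[:,2]<-.072+.01)&(L[:,2]>-.22)
    fin=(abs(L[:,0])<.012)&(abs(L[:,1])<.06)&(abs(L[:,1])>.04)&(L[:,2]<.008)&(L[:,2]>-.075)
    j=inverse_kinematics(t,q)
    print(w,lat,t.round(3),"hits",body.sum(),fin.sum(),None if j is None else np.round(j,2))
    if body.any():print(p[body].mean(0))
E
```

```text
rack in dock [-0.1574  0.0076  0.1619] 9.27359504699707
green [0.28034274 0.08531351 0.01500694] [0.4296771  0.25195418 0.11441793]
jar [0.597 0.195 0.015] [0.662 0.255 0.085]
bot [ 0.603 -0.183  0.015] [ 0.663 -0.128  0.128]
(np.float64(-0.15739619419917128), np.float64(0.007566136772618055), np.float64(0.16185476706673715), 0.06, 0.12) 0 [0.431 0.012 0.137] hits 0 0 None
(np.float64(-0.15739619419917128), np.float64(0.007566136772618055), np.float64(0.16185476706673715), 0.06, 0.12) -0.015 [ 0.434 -0.002  0.137] hits 0 0 None
(np.float64(-0.15739619419917128), np.float64(0.007566136772618055), np.float64(0.16185476706673715), 0.03, 0) 0 [0.46  0.019 0.017] hits 18 0 [-0.16 -0.75  2.35  0.2   1.09  1.14]
[0.37390038 0.09893384 0.06933439]
(np.float64(-0.15739619419917128), np.float64(0.007566136772618055), np.float64(0.16185476706673715), 0.03, 0) -0.015 [0.464 0.004 0.017] hits 0 0 [-0.21 -0.73  2.33  0.22  1.09  1.08]
(np.float64(-0.15739619419917128), np.float64(0.007566136772618055), np.float64(0.16185476706673715), 0, 0) 0 [0.49  0.025 0.017] hits 0 0 [-0.13 -0.62  2.27  0.19  
[... 561 characters left out ...]
.89  1.65]
[0.5479956  0.03555428 0.09343026]
(-0.035, 0.003, -0.09, 0, 0) -0.015 [0.61  0.026 0.017] hits 2111 150 [-0.01 -0.21  1.98 -0.02  0.89  1.6 ]
[0.5479956  0.03555428 0.09343026]
(0, 0, 0, 0, 0) 0 [0.646 0.035 0.017] hits 1026 0 [-0.02 -0.11  1.89  0.05  0.88  1.48]
[0.56258845 0.02874605 0.09386729]
(0, 0, 0, 0, 0) -0.015 [0.647 0.02  0.017] hits 1026 0 [-0.05 -0.11  1.89  0.06  0.88  1.44]
[0.56258845 0.02874605 0.09386729]
(0, 0, 0, 0.06, 0) 0 [0.586 0.032 0.017] hits 2102 366 [-0.03 -0.29  2.04  0.05  0.9   1.47]
[0.54288043 0.0399608  0.09430438]
(0, 0, 0, 0.06, 0) -0.015 [0.587 0.017 0.017] hits 2102 276 [-0.06 -0.29  2.04  0.07  0.91  1.42]
[0.54288043 0.0399608  0.09430438]
```

```bash
sed -i 's/T=np.radians(28)/T=np.radians(24)/' h.py; python3 - <<'E'
from h import *
from bench import *
import pickle
d=pickle.load(open("im0.pkl","rb"))
r=(-.1574,.0076,.1619)
p=np.vstack([cloud(d[n]).reshape(-1,3) for n in d])
p=p[(p[:,2]>.01)&(p[:,2]<.14)&(p[:,0]>.25)&(p[:,0]<.9)&(abs(p[:,1]-.05)<.4)]
for gap in(.02,.012):
  for lat in(-.01,-.015):
    for dz in(.15,.1,.05,.0):
      t,q,R=hand(*r,gap=gap,dz=dz,lat=lat);j=inverse_kinematics(t,q)
      L=(p-t)@R
      body=(abs(L[:,0])<.0475)&(abs(L[:,1])<.099)&(L[:,2]<-.062)&(L[:,2]>-.22)
      print(gap,lat,dz,t.round(3),body.sum(),None if j is None else np.round(j,2))
E
```

```text
0.02 -0.01 0.15 [0.472 0.011 0.167] 0 [-0.16 -0.67  2.01  0.15  1.4   1.2 ]
0.02 -0.01 0.1 [0.472 0.011 0.117] 0 [-0.16 -0.67  2.1   0.16  1.32  1.18]
0.02 -0.01 0.05 [0.472 0.011 0.067] 0 [-0.16 -0.65  2.18  0.16  1.22  1.17]
0.02 -0.01 0.0 [0.472 0.011 0.017] 0 [-0.16 -0.62  2.25  0.17  1.12  1.15]
0.02 -0.015 0.15 [0.474 0.006 0.167] 0 [-0.17 -0.66  2.01  0.16  1.4   1.18]
0.02 -0.015 0.1 [0.474 0.006 0.117] 0 [-0.17 -0.66  2.1   0.16  1.32  1.17]
0.02 -0.015 0.05 [0.474 0.006 0.067] 0 [-0.17 -0.65  2.18  0.17  1.22  1.15]
0.02 -0.015 0.0 [0.474 0.006 0.017] 0 [-0.17 -0.61  2.25  0.17  1.12  1.14]
0.012 -0.01 0.15 [0.48  0.013 0.167] 0 [-0.15 -0.64  2.    0.15  1.39  1.21]
0.012 -0.01 0.1 [0.48  0.013 0.117] 0 [-0.15 -0.64  2.09  0.15  1.3   1.19]
0.012 -0.01 0.05 [0.48  0.013 0.067] 0 [-0.15 -0.62  2.17  0.16  1.21  1.18]
0.012 -0.01 0.0 [0.48  0.013 0.017] 0 [-0.15 -0.59  2.23  0.16  1.11  1.16]
0.012 -0.015 0.15 [0.481 0.008 0.167] 0 [-0.16 -0.64  2.    0.15  1.39  1.19]
0.012 -0.015 0.1 [0.481 0.008 0.117] 0 [-0.16 -0.64  2.08  0.16  1.3   1.18]
0.012 -0.015 0.05 [0.481 0.008 0.067] 0 [-0.16 -0.62  2.16  0.16  1.21  1.16]
0.012 -0.015 0.0 [0.481 0.008 0.017] 0 [-0.16 -0.58  2.23  0.17  1.11  1.14]
```

```bash
python3 - <<'E'
from h import *
from bench import *
r=(-.1574,.0076,.1619)
def st(n):
    s=state();print(n,round(s["time"],2),s["ee_pos"].round(4),s["ft_force"].round(1))
t,q,R=hand(*r,gap=.02,dz=.17,lat=-.012)
move_to(t,q);st("above")
t,q,R=hand(*r,gap=.02,dz=0,lat=-.012)
move_l(t,.12,q);st("down")
print(t)
g=get_image("scene");cv2.imwrite("pics/s1.png",g["frame"][90:290,130:400])
g=get_image("top");cv2.imwrite("pics/t1.png",g["frame"])
E
python3 -c "
import cv2;i=cv2.imread('pics/s1.png');cv2.imwrite('pics/s1b.png',cv2.resize(i,None,fx=2.8,fy=2.8))"
```

```text
above 2.27 [0.4731 0.0088 0.1875] [-0.7  0.1 -0. ]
down 3.83 [0.4734 0.0093 0.0183] [-0.   0.3 -0.3]
[0.47288383 0.00935285 0.01730836]
```

View pics/s1b.png

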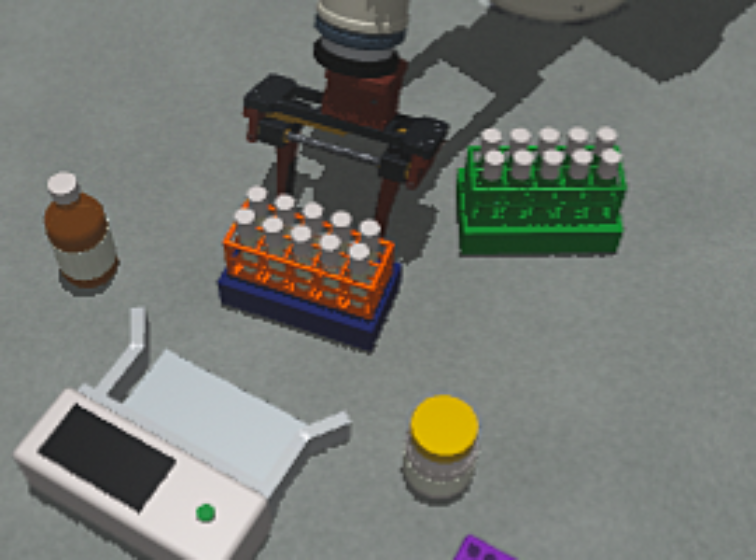

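View pics/t1.png

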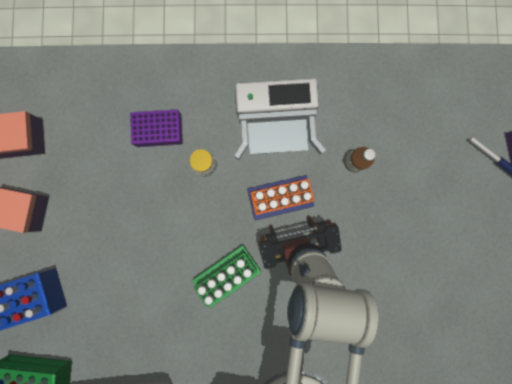

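The top view shows the hand at (300,240), squarely behind the rack at (281,197), clear of the green rack's corner at (258,262) and with the rack unmoved. I'll push the first part now, turning the rack, and then look again.

```bash
cat > push.py <<'E'
from h import *
from bench import *
LAT=-.012
def st(n):
    s=state();print(n,round(s["time"],2),s["ee_pos"].round(4),s["ft_force"].round(1));return s
def look(n):
    g=get_image("top");cv2.imwrite(f"pics/{n}.png",cv2.resize(g["frame"][60:270,150:400],None,fx=2.8,fy=2.8))
    try:
        c,a,s,m=rack_pose(g);r=todock(c,a);print("rack",r.round(4),np.degrees(r[2]).round(2),np.round(s,1),m.sum())
    except Exception as e: print(e)
def go(w,sp=.05,**k):
    t,q,R=hand(*w,lat=LAT,**k);move_l(t,sp,q);return st(np.round(w,3))
E
python3 - <<'E'
from push import *
r=(-.1574,.0076,.1619)
go(r,gap=.002,sp=.04)
W=[(-.1574,.0076,.162),(-.145,.0090,.115),(-.13,.0100,.05),(-.115,.0100,-.02),(-.10,.0090,-.08)]
for w in W: go(w)
look("t2")
E
```

```text
[-0.157  0.008  0.162] 4.53 [0.4904 0.0134 0.017 ] [-0.  -0.7 -0.3]
[-0.157  0.008  0.162] 4.78 [0.4924 0.0137 0.0173] [-0.6  0.1  0.2]
[-0.145  0.009  0.115] 5.17 [0.5035 0.0182 0.0171] [-1.2  0.3 -0.6]
[-0.13  0.01  0.05] 5.62 [0.5172 0.0233 0.0171] [-1.7 -0.3 -1.1]
[-0.115  0.01  -0.02 ] 6.06 [0.5311 0.0278 0.0172] [-0.9 -0.5 -0.7]
[-0.1    0.009 -0.08 ] 6.5 [0.5455 0.0307 0.0173] [-0.1 -0.6 -0.1]
rack [-0.1358  0.011  -0.1006] -5.76 [ 11.7 146.9] 231
```

View pics/t2.png

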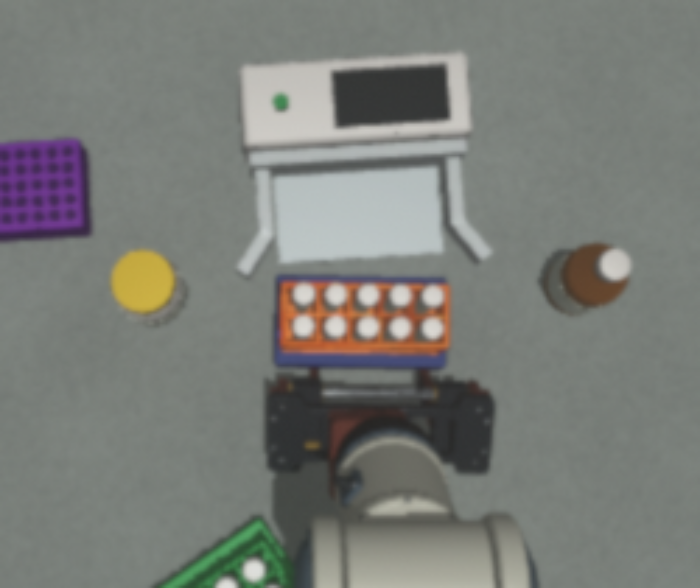

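The rack has turned with the hand. Its tray's rear strip is at rows 350-366 of the crop, about −5° to the dock, with the front just outside the dock mouth and inside the flares. On with the push.

```bash
python3 - <<'E'
from push import *
W=[(-.08,.006,-.08),(-.06,.0045,-.07),(-.045,.003,-.055),(-.03,.002,-.035),(-.018,.001,-.015),(-.010,.0005,0)]
for w in W:
    s=go(w,sp=.04)
    if np.linalg.norm(s["ft_force"])>40: print("stop");break
look("t3")
E
```

```text
[-0.08   0.006 -0.08 ] 7.21 [0.5656 0.0289 0.0173] [-3.2  0.  -0.1]
[-0.06   0.004 -0.07 ] 7.87 [0.5858 0.0279 0.0173] [-2.5 -0.  -0.1]
[-0.045  0.003 -0.055] 8.4 [0.6012 0.0265 0.0174] [-2.2  0.5  0.1]
[-0.03   0.002 -0.035] 8.93 [0.6164 0.0254 0.0173] [-2.  -0.4 -0.8]
[-0.018  0.001 -0.015] 9.39 [0.6288 0.024  0.0174] [-1.9 -0.2 -0.6]
[-0.01  0.    0.  ] 9.75 [0.637  0.0232 0.0174] [-1.8  0.1 -0.4]
rack [-0.0459 -0.0006 -0.0296] -1.7 [ 13.5 143.4] 239
```

View pics/t3.png

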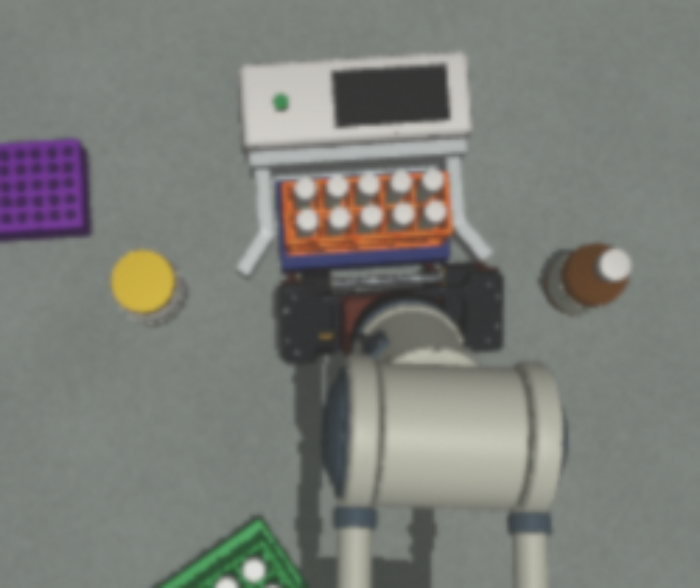

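The rack is between the guides, roughly centred and nearly square, with about 10 mm to go. I'll finish in 1.5 mm steps until the stop's reaction shows in the wrist force.

```bash
python3 - <<'E'
from push import *
x=-.010
while x<.010:
    x+=.0015
    s=go((x,0,0),sp=.02)
    if s["ft_force"][0]<-14: print("stop reached, x",x);break
look("t4")
E
```

```text
[-0.008  0.     0.   ] 10.05 [0.6381 0.023  0.0173] [-5.1  1.   1.9]
[-0.007  0.     0.   ] 10.3 [0.6397 0.023  0.0173] [-4.6  1.   2.3]
[-0.006  0.     0.   ] 10.55 [0.6413 0.023  0.0173] [-4.9  0.8  1.9]
[-0.004  0.     0.   ] 10.8 [0.6428 0.023  0.0173] [-4.8  0.2  1.9]
[-0.003  0.     0.   ] 11.05 [0.6443 0.0231 0.0173] [-5.5 -1.1  1.9]
[-0.001  0.     0.   ] 11.3 [0.6459 0.0231 0.0173] [-4.7  0.3  1.3]
[0. 0. 0.] 11.55 [0.6474 0.0232 0.0173] [-4.8  0.4  2.2]
[0.002 0.    0.   ] 11.8 [0.6483 0.0233 0.0172] [-9.5 -0.6  3.6]
[0.003 0.    0.   ] 12.05 [0.6486 0.0234 0.0171] [-19.8  -0.9  10.1]
stop reached, x 0.0034999999999999983
rack [-0.0346 -0.0004 -0.0124] -0.71 [ 13.2 145.9] 238
```

The force rose from 5 to 20 N and the hand stalled, so the rack is on the stop. I'll draw back and check.

```bash
python3 - <<'E'
from push import *
go((.0,0,0),sp=.03,gap=.008)
go((.0,0,0),sp=.08,gap=.07)
go((.0,0,0),sp=.12,gap=.09,dz=.1)
t,q,R=hand(-.13,0,0,gap=.06,dz=.18,lat=-.012)
hold(.3)
g=get_image("top");P=cloud(g);H=hsv(g);look("t5")
# tray top strips by height+position in dock frame
C,S=np.cos(DY),np.sin(DY);d=P[...,:2]-DO
X=C*d[...,0]+S*d[...,1];Y=-S*d[...,0]+C*d[...,1];Z=P[...,2]
nav=(H[...,0]>100)&(H[...,0]<132)&(H[...,1]>60)&(Z>.02)&(Z<.045)
k=nav&(X<-.022)&(X>-.06)&(abs(Y)<.085)
for y in np.arange(-.07,.075,.02):
    b=k&(abs(Y-y)<.01); print(round(y,2),X[b].min().round(4) if b.any() else None)
print("Y range",Y[k].min(),Y[k].max())
# caps: z>0.1
cp=(Z>.1)&(abs(X)<.05)&(abs(Y)<.09)&(H[...,1]<50)
n,l,s_,cc=cv2.connectedComponentsWithStats(cp.astype(np.uint8))
print("caps mean",np.array([[X[l==i].mean(),Y[l==i].mean(),Z[l==i].max()] for i in range(1,n) if s_[i,4]>15]).round(4))
g=get_image("scene");cv2.imwrite("pics/s5.png",cv2.resize(g["frame"][90:310,120:390],None,fx=2.6,fy=2.6))
for n,(u,v) in dict(jar=(201,160),bot=(365,157),blk=(155,128)).items(): print(n,P[v,u].round(3))
E
```

```text
[0. 0. 0.] 12.63 [0.6392 0.0228 0.0176] [-0.  -0.3 -0.5]
[0. 0. 0.] 13.56 [0.5774 0.0193 0.0176] [-0.3  0.2  0.2]
[0. 0. 0.] 14.56 [0.5566 0.0181 0.1161] [-0.9  0.4  0.8]
rack [-0.0345 -0.0004 -0.0134] -0.77 [ 13.2 145.9] 234
-0.07 -0.0406
-0.05 -0.0404
-0.03 -0.0408
-0.01 -0.0404
0.01 -0.0405
0.03 -0.0403
0.05 -0.0406
0.07 -0.0399
Y range -0.07586540358065921 0.07267971887591562
caps mean [[ 0.0116 -0.0008  0.1128]
 [ 0.0115 -0.0267  0.1131]
 [ 0.0121 -0.0526  0.1125]
 [ 0.0117  0.0506  0.1127]
 [ 0.012   0.0247  0.114 ]
 [-0.014  -0.0528  0.113 ]
 [-0.0147  0.0251  0.1138]
 [-0.0148 -0.0008  0.1134]
 [-0.0142 -0.0267  0.1122]
 [-0.0142  0.0511  0.1141]]
jar [0.627 0.223 0.082]
bot [ 0.624 -0.146  0.127]
blk [0.712 0.34  0.046]
```

View pics/t5.png

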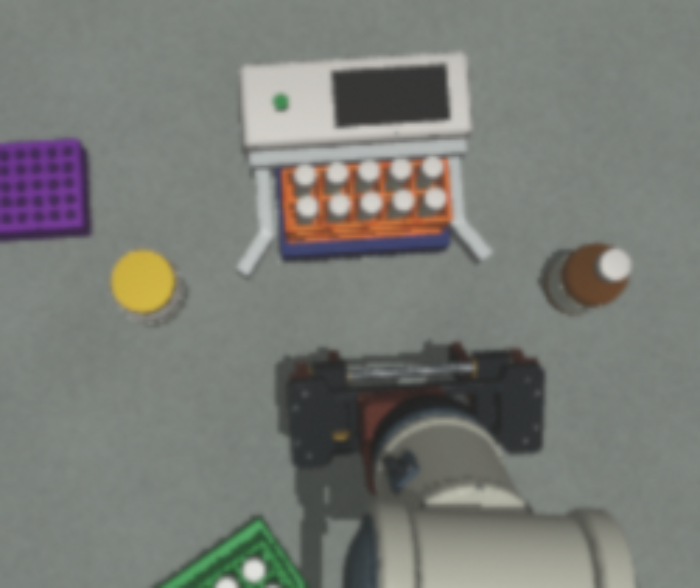

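View pics/s5.png

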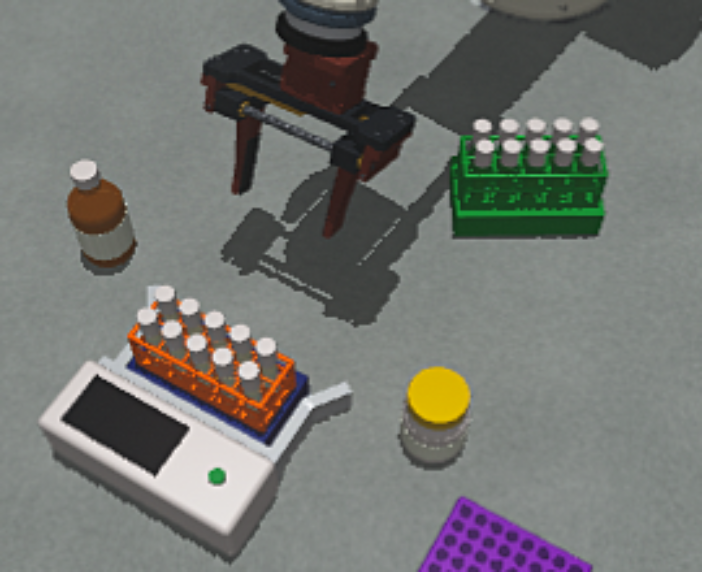

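The rack is home. The push face reads −40.5 mm along its whole length, so it is square. The caps average x −1.3 mm, y −1 mm, and nothing else has moved. Handing in.

```bash
python3 - <<'E'
from bench import *
job_done();print(state()["time"])
E
```

```text
the job is handed in; nothing more can be done
the job is handed in; nothing more can be done
```

The navy-and-orange rack is in the dock, fully home and square, and I handed the job in at about 15 s. I pushed it with both open fingertips low on the tray face, with the hand tilted back 24° to clear the tubes. I turned the rack as it slid and stopped when the wrist force rose from 5 to 20 N. The hand then drew back about 90 mm and up.

**Last checks:**
- **Position:** the push face reads −40 to −41 mm along its length, so x is about −0.5 mm. The caps put the rack at x about −1.3 mm and y about −1 mm. The calibration is good to about 2 mm.
- **Squareness:** the push face reads level to within 1 mm from end to end. The tray-strip fit gave −0.8° instead, also inside the 3.4° limit.
- **Upright:** the cap heights are even, so the rack stands flat.
- **Bystanders:** readings on the bottle, jar and block match those at the start to within about 2 mm.

**Failed check:** during and after the push, my rack-pose fit saw only the tray's rear strip, because the front strip dropped out of the colour mask. Its x value was therefore wrong, and I used the push face and the caps instead. The fit was complete at the start.

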